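Gauge a handle slip against a flip stop on a saw jig

ROBOT

A 6-joint arm with a two-finger parallel gripper is mounted at the origin on a cart in front of the work surface, level with it; the furniture and walls round the work are solid. World frame = base frame: x ahead of the robot, y to its left, z up, the work surface at z = 0. Lengths are in m, angles in degrees, forces in N, time in s.
With the tool pointing down it reaches from about 0.375 to 0.825 m from the base axis. Payload 5.5 kg.
Tool frame: the origin (TCP) lies on the mounting face of the last link; the fingertips stand 173 mm ahead of it and the grasp point (between the pads) lies 155 mm ahead of it; z points along the fingers, y is the line along which they close (so a half turn about z gives the same grasp; the last joint's range is limited). The gripper opens to 85 mm and grips with 20 to 120 N. Pads are 22 mm wide; open, the fingers measure 114 mm over their backs; the gripper's body (76 mm by 85 mm) begins 54 mm behind the grasp point. The pads swing forward as they close: fully open they stand 13 mm farther back than shut.
Start: joints at [77.292, 17.962, -2.699, 69.339, 0, 90], TCP at [0.132, 0.585, 0.405] pointing down, gripper open.
Joint ranges: [-152.73, 152.73], [-39.44, 99.34], [-58.76, 71.6], [-118.89, 123.64], [-81.53, 83.1], [-180, 180]. Speed limits (degrees/s): [136.94, 136.94, 172.46, 180, 180, 180].

INTERFACE

Orientations are given as a 3x3 rotation matrix whose columns are the frame's x, y, z axes.
In Python, from cell import manip gives the robot as it stands.
- The arm moves only by the shell command python3 -m crank 'ROWS' [FORCE]. ROWS is JSON, a list of rows, each an object with "slide": the shift along the tool's x, y, z in m, a list of three; "angular": the turn, a rotation vector about the tool's x, y, z in rad, a list of three; "fingers": the closure, from -1 (fully open) to 1 (shut). A call has 1 to 8 rows; each row shifts and turns the commanded pose from where the row before left it, along the tool's axes as they then stand; what a row does not reach is not made up. A row lasts 1/10 s, in which the tool goes at most 50 mm and 8.59 degrees, less where a joint would pass 70% of its speed; a pose out of reach is approached as far as the arm can. A call with a gripper value outside its range is refused whole. The fingers move at their own pace and stop on an object; FORCE is the grip in N (left out, the last holds). Time passes only in rows, so rows that do not move let the fingers close. It gives the time, the measured TCP pose, the force, the opening and the grip force at its end, in the units of the state.
- manip.get_obs(): the state, without advancing time (a new reading comes with each control period).
- manip.camera(name): name is "side" or "top" or "wrist"; returns the picture (400x640x3 uint8, red, green, blue); there is no depth.
- manip.camera_info(name): a dict with "fx", "fy", "cx", "cy" (pixels), "dist" ([k1, k2, p1, p2, k3] as OpenCV has them; the pictures are not rectified), "rvec" (rotation vector, rad) and "tvec" (3), from world to camera coordinates, as OpenCV has them. Camera axes: x right, y down, z forward; pixel columns grow to the right and rows downward; lengths in m; the calibration is good to about 2 mm. A picture is of the moment at which its call begins: read the wrist's pose just before it. camera_info takes no time and is no camera call; for the wrist camera it gives the pose at the moment of the call.
- manip.sign_off(): hands the job in; it is judged then, once.
The state is a dict: "clock": time; "joint_pos": joint angles; "joint_vel": joint speeds; "effort": joint torques, N m; "tool_pos": TCP position; "tcp_rot": TCP orientation; "ft_force": force on the tool from outside, world axes, zero at the start; "ft_torque": the same for the moment, N m; "opening": opening from 0.0 (shut) to 1.0 (fully open); "grip_force": force on a finger pad.
Only numpy, scipy, OpenCV 4.12 (cv2) and the standard library are available. Lean on these libraries where they do the work, as an engineer would, in place of code of your own. Each camera call takes 0.05 s, during which the arm holds its last target. There are 200 camera calls.

TASK

Flip the red stop on the saw jig fully down, slide the wooden handle slip along the fence, lying flush against it, until its end bears on the foot of the stop's gauge screw, and keep it bearing there lightly but definitely for about half a second, never shoving it with more than 15 N. Then let go of the slip, leaving it just where it was gauged, and flip the stop back up out of the way so that the saw cut will not bind. Do not disturb the glue bottle, the pencil or the small wooden block.

Things in the scene. Friction and masses are not known exactly. Their poses are not given: they have to be found in the camera images.
- saw_jig: Plywood saw jig with a dark fence, fixed. Origin: bench top, under the fence's front face, level with the stop's middle; x points from the work into the fence, y along it to the robot's left, z up. Base x -92 to 34, y -168 to 62, top z 18 mm; fence x 0 to 24, same y, top z 50; the stop's carriage up to z 78, x -2 to 48. A 3 mm saw kerf crosses both at y = -118 mm.
- stop_hinge (a point): Middle of the flip stop's hinge pin, on a dark steel carriage clamped on the fence (x 12, y 0, z 70 mm of the jig). The pin lies along the jig's y. The stop is a red L, 16 mm wide along y: an arm from the pin toward the robot, a leg hanging from it to 2 mm above the base, and a lift tab beyond the leg.
- flip_stop (a joint): Angle of the red flip stop: 0 = fully down (arm level on the carriage, leg in front of the fence), growing to 1.9 rad = up, leaning back past vertical. Starts at 1.45 to 1.85. The hinge is stiff (about 0.07 N m of friction) and stays at any angle, so the stop must be pushed right home.
- stop_tab (a point): Middle of the stop's lift tab, 57 mm from the pin: straight toward the robot (jig's -x) from it with the stop down, straight above it at 1.57 rad. The tab is 16 mm wide (jig's y), 8 mm thick, top 6 mm above the pin when down, end 68 mm from the pin. It can be pinched across its width from above at any angle, or pressed from above.
- stop_side (a point): Point on the leg's side face toward the slip (jig's -y), on the gauge screw's axis; with the stop down, 18 mm before the fence, 7.5 mm above the base. The screw's steel foot (flat disc 11.6 mm across, 4 mm thick, named gauge_screw_c0, centred in its thickness) stands out from it toward the slip, its face 3.5 to 11.5 mm out, different each time: not measured, to be felt. It does not yield.
- slip: Handle slip: wooden slat 199 mm long (its y), 36 wide, 6 thick, 35 to 70 g, flat on the jig's base, its middle 5 to 14 mm off the fence, skew by up to 0.05 rad, its nose (+y end) 13 to 42 mm short of the foot. Origin: middle of its underside. Its tail overhangs the jig's right end by 64 to 84 mm (42 or more when gauged), 18 mm above the bench, where it can be pinched across its width from above.
- slip_mid (a point): Centre of the slip, half-way up.
- slip_nose (a point): Middle of the slip's end face that is to bear on the gauge screw's foot, 99.5 mm from its centre. With the slip flush against the fence it lies at x = -18 mm of the jig.
- slip_tail (a point): Middle of the slip's other, overhanging end face; also at x = -18 mm of the jig when flush.
- pencil_red: Red carpenter pencil, 150 mm long, lying before the jig; to be left alone.
- glue: Yellow glue bottle with red nozzle, 38 mm across, 123 mm high, standing left of the jig; origin under its base; to be left alone.
- block: Small brown wooden block with a paper label, 40 x 75 x 34 mm, behind the slip's tail; origin under its base; to be left alone.

How it is judged (in metres and radians):
On the way, in this order (a step that is already met when the one before it is completed fails the run):
1. the flip stop is fully down (joint below 0.05 rad) (value of joint flip_stop below 0.05 rad), for 0.2 s.
2. the slip lies flush along the fence and its end bears on the lowered stop with over 1.5 N for 0.3 s (value of joint flip_stop below 0.05 rad and contact force between slip and flip_stop above 1.5 N and x of each of slip_nose, slip_tail in the frame of saw_jig above -0.021 m), for 0.3 s.
At the end, for the whole second after the job is handed in: The flip stop stands up (joint above 1.2 rad); the slip lies flat and at rest on the jig's base (centre below 24 mm), both its ends flush with the fence within 3 mm, its end within 2 mm of the plane of the gauge screw's foot (value of joint flip_stop above 1.2 rad and y of gauge_screw_c0 in the frame of slip_nose between 0 and 0.004 m and x of each of slip_nose, slip_tail in the frame of saw_jig above -0.021 m and angle between slip_mid's own z axis and vertical below 0.03 rad and linear speed of slip below 0.01 m/s and height (world z) of slip_mid below 0.024 m); the robot touches nothing.
It fails at once if the slip is shoved against the stop with over 15 N (contact force between slip and flip_stop above 15 N).
It fails at once if the pencil is moved by more than 20 mm (distance of pencil_red from where it was at the start of the episode above 0.02 m).
It fails at once if the glue bottle is moved by more than 20 mm (distance of glue from where it was at the start of the episode above 0.02 m).
It fails at once if the small wooden block is moved by more than 20 mm (distance of block from where it was at the start of the episode above 0.02 m).
It also fails if it takes over 72 s, if anything falls off the work surface, if the arm or the gripper's body presses on something with over 40 N, if the wrist force passes 120 N, or if a joint passes its speed limit or range.

## Working session

There is one attempt and no reset: what is moved stays moved. The work goes in short steps, Python scripts to look and compute and a shell command to move; the robot and the scene stay as the last step left them, time stands still between calls to the robot, and variables do not carry over. Pictures are saved under pics/ and viewed, at most 13 in all, crops included, and the job is handed in when it is done.

```bash
ls; mkdir -p pics
python3 - <<'E'
from cell import manip
import cv2
o=manip.get_obs(); print(o)
for n in("side","top"):
    cv2.imwrite(f"pics/{n}0.png",manip.camera(n)[:,:,::-1]); print(n,manip.camera_info(n))
E
```

```text
pics
{'clock': 0.0, 'joint_pos': array([ 7.72914739e+01,  1.80047733e+01, -2.75449556e+00,  6.93393916e+01,
       -1.12747401e-04,  8.99989711e+01]), 'joint_vel': array([ 0.14729668,  0.04000888, -0.04167973,  0.02040824, -0.04105472,
        0.07147286]), 'effort': array([ 5.89873162e-04, -5.39586461e+01,  3.39751911e+01,  1.90713984e-02,
       -5.40587598e-05, -1.85354686e-06]), 'tool_pos': array([0.13193354, 0.58502795, 0.40382617]), 'tcp_rot': array([[-9.75505769e-01,  2.19973527e-01, -3.76894622e-04],
       [ 2.19973849e-01,  9.75504322e-01, -1.68019865e-03],
       [-1.93688817e-06, -1.72195043e-03, -9.99998517e-01]]), 'ft_force': array([ 0.13991525, -0.03355536, -0.05145035]), 'ft_torque': array([-0.01150251, -0.00925055, -0.00803952]), 'grip_force': 0.0, 'opening': 1.0008511373864257}
side {'fx': 477.6486942838851, 'fy': 477.6486942838851, 'cx': 312.7909109973417, 'cy': 189.92769205284714, 'dist': array([-0.07882212,  0.        ,  0.        ,  0.        ,  0.        ]), 'rvec': array([ 0.37312813, -2.43667234,  1.66408187]), 'tvec': array([0.42821891, 0.1908099 , 0.61932683])}
top {'fx': 466.09737401839163, 'fy': 466.09737401839163, 'cx': 324.4635353415985, 'cy': 201.47049374042726, 'dist': array([-0.01598626,  0.        ,  0.        ,  0.        ,  0.        ]), 'rvec': array([ 2.14093604, -2.07842691,  0.21521876]), 'tvec': array([-0.22108615,  0.53321763,  0.83190511])}
```

View pics/side0.png

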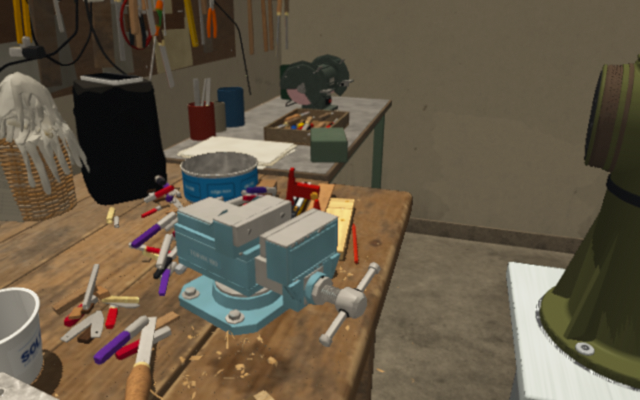

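View pics/top0.png

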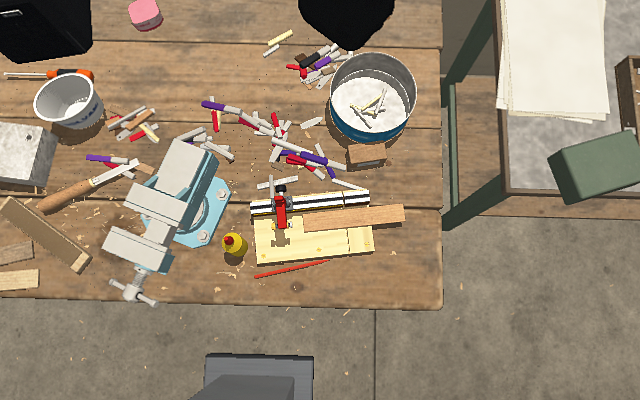

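The top view shows the jig at about (250–375, 188–262), the stop up at (280, 205), and the slip from (303, 222) to (405, 213). The glue is at (234, 243), the pencil at (292, 269) and the block at (367, 154). The vise hides most of the jig in the side view, so I'll enlarge the top view.

Run:
```python
import cv2
im=cv2.imread("pics/top0.png")[140:290,225:425]
cv2.imwrite("pics/top_c.png",cv2.resize(im,None,fx=4,fy=4,interpolation=cv2.INTER_CUBIC))
```

```text
(no output)
```

View pics/top_c.png

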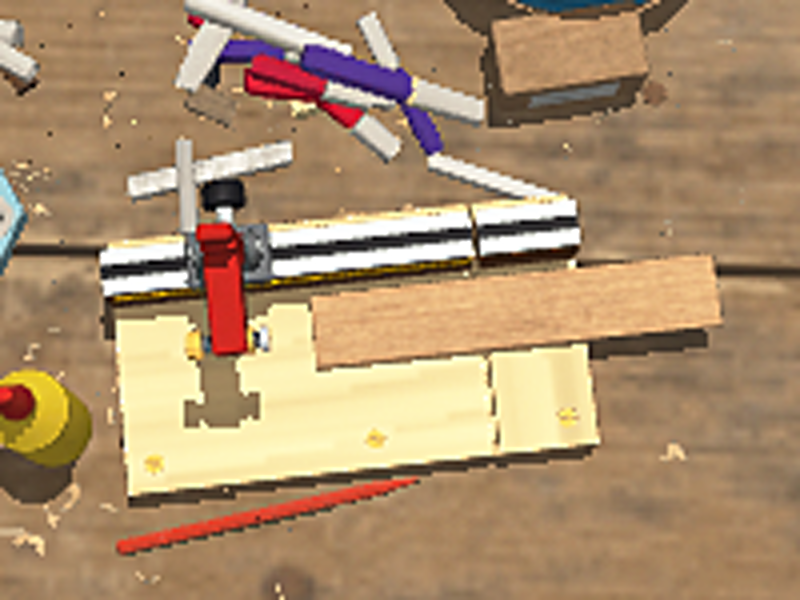

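```bash
cat > h.py <<'E'
import numpy as np, cv2
from cell import manip
from scipy.optimize import least_squares
def proj(c,P):
    return cv2.projectPoints(np.asarray(P,float).reshape(-1,1,3),c["rvec"],c["tvec"],np.array([[c["fx"],0,c["cx"]],[0,c["fy"],c["cy"]],[0,0,1]]),c["dist"])[0][:,0]
def place(p,L):
    L=np.atleast_2d(L); c,s=np.cos(p[2]),np.sin(p[2])
    return np.c_[p[0]+c*L[:,0]-s*L[:,1],p[1]+s*L[:,0]+c*L[:,1],L[:,2]]
def fit(c,L,px,x0):
    r=least_squares(lambda p:(proj(c,place(p,L))-px).ravel(),x0); return r.x,r.fun.round(1)
def down(c,uv,z):
    "point of plane z on the ray of pixel uv"
    return least_squares(lambda q:(proj(c,[[q[0],q[1],z]])-uv).ravel(),[.55,0]).x
E
python3 - <<'E'
from h import *
c=manip.camera_info("top"); px=lambda a:np.array(a)/4.+[225-.4,140-.4]
jl=np.array([[-92,62,18],[-92,-168,18],[24,62,50],[24,-168,50],[0,62,50],[0,-168,50]])/1e3
j,r=fit(c,jl,px([[128,495],[598,443],[103,250],[577,198],[107,297],[580,245]]),[.5,0,0]); print("jig",j,r)
sl=np.array([[18,99.5,24],[18,-99.5,24],[-18,-99.5,24],[-18,99.5,24]])/1e3
s,r=fit(c,sl,px([[312,297],[715,256],[722,324],[316,367]]),[.5,0,0]); print("slip",s,r)
d=place([0,0,-j[2]],[[s[0]-j[0],s[1]-j[1],0]]); print("slip in jig",d, s[2]-j[2])
for n,uv,z in(("glue",[30,400],.12),("pen",[120,547],.007),("pen2",[415,481],.007),("blk",[490,20],.034),("blk",[500,97],.034),("blk",[645,75],.034)): print(n,down(c,px(uv),z))
# stop: tab top etc. predicted for angles
for a in(1.45,1.65,1.85):
    L=lambda r,h:[.012-r*np.cos(a)+h*np.sin(a)*1, 0,.07+r*np.sin(a)+h*np.cos(a)]
    P=place(j,[L(.068,.006),L(.068,-.002),L(.057,.002)]); print(a,(proj(c,P)-px([0,0]))*4)
E
```

```text
jig [ 0.52088896 -0.12652738  0.1382458 ] [ 0.2  0.1  0.7  0.2 -0.7 -0.5 -0.1 -0.1 -0.8  0.   0.7  0.2]
slip [ 0.51617093 -0.2632963   0.13304314] [-0.3 -0.4 -0.5 -0.4  0.3  0.5  0.5  0.2]
slip in jig [[-0.02352058 -0.13481387  0.        ]] -0.005202662380261458
glue [ 0.4536645  -0.04760215]
pen [ 0.39687942 -0.07335689]
pen2 [ 0.43315234 -0.21590946]
blk [ 0.66174007 -0.24687905]
blk [ 0.62179841 -0.25262475]
blk [ 0.63531517 -0.32452949]
1.45 [[213.39415452 222.91912937]
 [215.22970054 241.25998532]
 [216.50496477 234.49463571]]
1.65 [[210.8550625  192.97956098]
 [212.31889342 210.45323204]
 [214.25702906 209.3771966 ]]
1.85 [[209.05479765 165.84859797]
 [210.08135243 181.61359818]
 [212.58569434 186.20575873]]
```

The jig, slip and obstacles are all located. Next I'll work out the transfer to a hover over the tab with the tool's y along the jig's y.

```bash
cat >> h.py <<'E'
J=[0.52089,-0.12653,0.13825]
def R(yaw): # tool down, tool y at world angle yaw
    y=np.array([np.cos(yaw),np.sin(yaw),0]); z=np.array([0,0,-1.]); return np.c_[np.cross(y,z),y,z]
def go(target,yaw):
    "print turn (about tool axes, from the present) and then shift in the turned tool axes"
    o=manip.get_obs(); T=R(yaw)
    print("turn",cv2.Rodrigues(o["tcp_rot"].T@T)[0].ravel().round(4),"shift",(T.T@(np.array(target)-o["tool_pos"])).round(4),"f",o["ft_force"].round(2),"j",o["joint_pos"].round(0),"op",o["opening"].round(2))
E
python3 - <<'E'
from h import *
go([.526,-.126,.36],np.pi/2+J[2])
E
```

```text
Traceback (most recent call last):
  File "h.py", line 20, in go
    print("turn",cv2.Rodrigues(o["tcp_rot"].T@T)[0].ravel().round(4),"shift",(T.T@(np.array(target)-o["tool_pos"])).round(4),"f",o["ft_force"].round(2),"j",o["joint_pos"].round(0),"op",o["opening"].round(2))
                                                                                                                                                                                         ^^^^^^^^^^^^^^^^^^
AttributeError: 'float' object has no attribute 'round'
```

```bash
sed -i 's/o\["opening"\].round(2)/round(float(o["opening"]),2)/' h.py
python3 - <<'E'
from h import *
go([.526,-.126,.36],np.pi/2+J[2])
E
```

```text
turn [-1.500e-03 -3.000e-04 -3.601e-01] shift [-0.2923 -0.7586  0.0439] f [ 0.02 -0.55 -0.87] j [77. 18. -3. 69.  0. 90.] op 1.0
```

```bash
python3 -m crank '[{"slide":[0,0,-0.03],"angular":[0,0,-0.12],"fingers":-1},{"slide":[0,0,-0.03],"angular":[0,0,-0.12],"fingers":-1},{"slide":[0,0,0],"angular":[0,0,-0.12],"fingers":-1},{"slide":[0,0,0],"angular":[0,0,0],"fingers":-1}]' 20
```

```text
clock: 0.5
tool_pos: [0.132, 0.5854, 0.4653]
tcp_rot: [[-0.99, -0.138, 0.0], [-0.138, 0.99, 0.001], [-0.0, 0.001, -1.0]]
ft_force: [0.1, -0.0, 0.8]
opening: 1.001
grip_force: 0.0
```

Run:
```python
from h import *
go([.526,-.126,.36],np.pi/2+J[2])
```

```text
turn [0.001  0.0004 0.0003] shift [-0.2922 -0.759   0.1053] f [ 0.14 -0.03  0.77] j [77. 17.  4. 77.  0. 69.] op 1.0
```

```bash
python3 -m crank '[{"slide":[-0.016,-0.042,0],"angular":[0,0,0],"fingers":-1},{"slide":[-0.016,-0.042,0],"angular":[0,0,0],"fingers":-1},{"slide":[-0.016,-0.042,0],"angular":[0,0,0],"fingers":-1},{"slide":[-0.016,-0.042,0],"angular":[0,0,0],"fingers":-1},{"slide":[-0.016,-0.042,0],"angular":[0,0,0],"fingers":-1},{"slide":[-0.016,-0.042,0],"angular":[0,0,0],"fingers":-1},{"slide":[-0.016,-0.042,0],"angular":[0,0,0],"fingers":-1},{"slide":[-0.016,-0.042,0],"angular":[0,0,0],"fingers":-1}]' && python3 -m crank '[{"slide":[-0.016,-0.042,0],"angular":[0,0,0],"fingers":-1},{"slide":[-0.016,-0.042,0],"angular":[0,0,0],"fingers":-1},{"slide":[-0.016,-0.042,0],"angular":[0,0,0],"fingers":-1},{"slide":[-0.016,-0.042,0],"angular":[0,0,0],"fingers":-1},{"slide":[-0.016,-0.042,0],"angular":[0,0,0],"fingers":-1},{"slide":[-0.016,-0.042,0],"angular":[0,0,0],"fingers":-1},{"slide":[-0.016,-0.042,0],"angular":[0,0,0],"fingers":-1},{"slide":[-0.016,-0.042,0],"angular":[0,0,0],"fingers":-1}]' && python3 -m crank '[{"slide":[-0.016,-0.042,0.02],"angular":[0,0,0],"fingers":-1},{"slide":[-0.016,-0.042,0.02],"angular":[0,0,0],"fingers":-1},{"slide":[0,0,0.02],"angular":[0,0,0],"fingers":-1},{"slide":[0,0,0.02],"angular":[0,0,0],"fingers":-1},{"slide":[0,0,0],"angular":[0,0,0],"fingers":-1}]'
python3 - <<'E'
from h import *
go([.526,-.126,.36],np.pi/2+J[2])
c=manip.camera_info("wrist"); im=manip.camera("wrist")
import json
cv2.imwrite("pics/w1.png",im[:,:,::-1]); np.save("pics/w1.npy",c,allow_pickle=True); print(c["rvec"],c["tvec"],c["fx"])
E
```

```text
clock: 1.3
tool_pos: [0.3052, 0.2682, 0.4637]
tcp_rot: [[-0.991, -0.135, -0.001], [-0.135, 0.991, -0.001], [0.001, -0.001, -1.0]]
ft_force: [0.4, 0.0, 0.4]
opening: 1.001
grip_force: 0.0
clock: 2.1
tool_pos: [0.4783, -0.0469, 0.4637]
tcp_rot: [[-0.991, -0.134, -0.002], [-0.134, 0.991, 0.0], [0.002, 0.001, -1.0]]
ft_force: [1.5, 0.4, 0.0]
opening: 1.001
grip_force: 0.0
clock: 2.6
tool_pos: [0.5198, -0.1239, 0.3807]
tcp_rot: [[-0.991, -0.134, -0.007], [-0.134, 0.991, 0.002], [0.007, 0.003, -1.0]]
ft_force: [-0.3, 0.0, 0.3]
opening: 0.998
grip_force: 0.0
turn [ 0.0027 -0.0069 -0.0036] shift [-0.0058 -0.0029  0.0207] f [-0.31  0.04  0.25] j [-13.  12. -14.  65.   0. -21.] op 1.0
[-1.92938261 -2.20604557 -0.33325718] [ 0.19257778 -0.50646408  0.21188302] 302.20890261432135
```

View pics/w1.png

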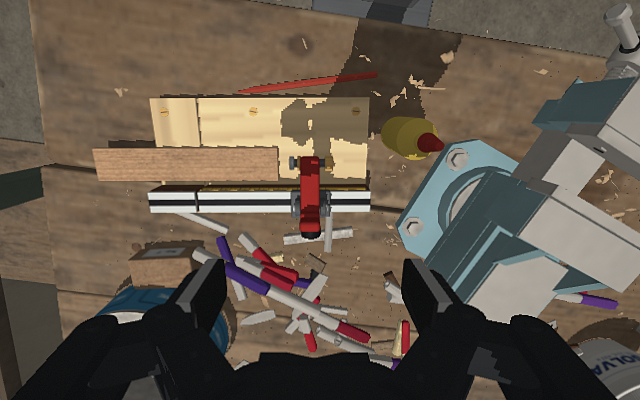

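The wrist view shows the jig clearly. The base corners are at (150,98) and (369,96), and the fence top runs from (149,192)–(149,213) to (370,190)–(370,211). The slip's nose is at (278,147)/(279,180) and its tail at (93,150)/(98,181). The red stop spans (300–320, 157–237) and the foot is near (293,163).

```bash
python3 - <<'E'
from h import *
c=np.load("pics/w1.npy",allow_pickle=True).item()
jl=np.array([[-92,62,18],[-92,-168,18],[24,62,50],[24,-168,50],[0,62,50],[0,-168,50]])/1e3
j,r=fit(c,jl,np.array([[369,96],[150,98],[370,211],[149,213],[370,190],[149,192.]]),J); print("jig",j,r)
sl=np.array([[18,99.5,24],[18,-99.5,24],[-18,-99.5,24],[-18,99.5,24]])/1e3
s,r=fit(c,sl,np.array([[279,180],[98,181],[93,150],[278,147.]]),[.5,-.26,.13]); print("slip",s,r)
print("slip in jig",place([0,0,-j[2]],[[s[0]-j[0],s[1]-j[1],0]]), s[2]-j[2])
for a in(1.45,1.55,1.65,1.75,1.85):
    L=lambda r,h:[.012-r*np.cos(a)+h*np.sin(a), 0,.07+r*np.sin(a)+h*np.cos(a)]
    print(a,proj(c,place(j,[L(.068,.006),L(.068,-.002),L(.03,-.060)])).round(0).tolist())
E
python3 - <<'E'
import cv2
im=cv2.imread("pics/w1.png")[140:250,270:350]
cv2.imwrite("pics/w1c.png",cv2.resize(im,None,fx=5,fy=5,interpolation=cv2.INTER_CUBIC))
E
```

```text
jig [ 0.52070153 -0.12733142  0.14084965] [ 0.8  0.1 -1.7 -0.1  0.1  0.9  1.7  0.6  1.2 -0.3 -2.1 -0.6]
slip [ 0.51696471 -0.26362538  0.14206709] [ 0.1  0.2  1.2  0.8 -0.9 -1.  -0.3  0.1]
slip in jig [[-0.02283337 -0.13441966  0.        ]] 0.0012174328349144892
1.45 [[310.0, 232.0], [310.0, 221.0], [310.0, 144.0]]
1.55 [[310.0, 240.0], [310.0, 230.0], [310.0, 147.0]]
1.65 [[310.0, 248.0], [310.0, 238.0], [310.0, 152.0]]
1.75 [[310.0, 255.0], [310.0, 246.0], [310.0, 158.0]]
1.85 [[311.0, 261.0], [310.0, 253.0], [310.0, 164.0]]
```

View pics/w1c.png

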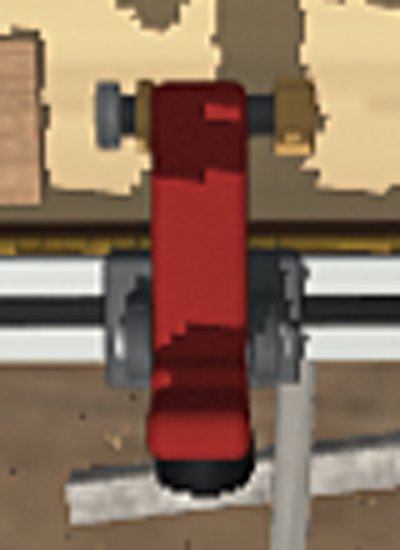

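The stop is at about 1.45 rad, and the jig pose agrees in both views. I'll descend over the tab and pinch it.

```bash
python3 -m crank '[{"slide":[-0.006,-0.002,0.02],"angular":[0.0,-0.006,0],"fingers":-1},{"slide":[0,0,0.03],"angular":[0,0,0],"fingers":-1},{"slide":[0,0,0.03],"angular":[0,0,0],"fingers":-1},{"slide":[0,0,0.018],"angular":[0,0,0],"fingers":-1},{"slide":[0,0,0],"angular":[0,0,0],"fingers":-0.5},{"slide":[0,0,0],"angular":[0,0,0],"fingers":0}]' 20
sed -i 's/^J=.*/J=[0.5208,-0.1270,0.1395]/' h.py
python3 - <<'E'
from h import *
P=place(J,[[.006,0,.282]])[0]; go(P,np.pi/2+J[2])
E
```

```text
clock: 3.25
tool_pos: [0.5284, -0.1247, 0.2878]
tcp_rot: [[-0.99, -0.138, 0.007], [-0.138, 0.99, 0.001], [-0.007, -0.0, -1.0]]
ft_force: [0.3, -0.3, 0.9]
opening: 0.691
grip_force: 0.0
turn [-0.0003  0.0067 -0.0015] shift [ 0.0019 -0.0012  0.0058] f [ 0.25 -0.35  0.94] j [-13.  16. -21.  52.   0. -21.] op 0.69
```

```bash
python3 -m crank '[{"slide":[0.001,-0.001,0.003],"angular":[0,0.006,0],"fingers":0.5},{"slide":[0,0,0],"angular":[0,0,0],"fingers":1},{"slide":[0,0,0],"angular":[0,0,0],"fingers":1},{"slide":[0,0,0],"angular":[0,0,0],"fingers":1},{"slide":[0,0,0],"angular":[0,0,0],"fingers":1},{"slide":[0,0,0],"angular":[0,0,0],"fingers":1}]' 20
python3 - <<'E'
from h import *
P=place(J,[[.006,0,.282]])[0]; go(P,np.pi/2+J[2])
p=manip.get_obs()["tool_pos"]; print(place([0,0,-J[2]],[[p[0]-J[0],p[1]-J[1],0]]))
E
```

```text
clock: 3.85
tool_pos: [0.5275, -0.1258, 0.2847]
tcp_rot: [[-0.99, -0.138, 0.002], [-0.138, 0.99, 0.001], [-0.002, 0.0, -1.0]]
ft_force: [-1.2, 3.3, 5.7]
opening: 0.18
grip_force: 24.0
turn [ 0.0005  0.0016 -0.0011] shift [ 0.0008 -0.0003  0.0027] f [-1.16  3.28  5.74] j [-13.  16. -21.  52.   0. -21.] op 0.18
[[0.0068492  0.00026379 0.        ]]
```

```bash
python3 -m crank '[{"slide":[0.011,0,0.002],"angular":[0,0,0],"fingers":1},{"slide":[0.0104,0,0.004],"angular":[0,0,0],"fingers":1},{"slide":[0.0094,0,0.0058],"angular":[0,0,0],"fingers":1},{"slide":[0.0082,0,0.0074],"angular":[0,0,0],"fingers":1},{"slide":[0.0068,0,0.0089],"angular":[0,0,0],"fingers":1},{"slide":[0.005,0,0.01],"angular":[0,0,0],"fingers":1},{"slide":[0.003,0,0.0107],"angular":[0,0,0],"fingers":1},{"slide":[0.001,0,0.01],"angular":[0,0,0],"fingers":1}]' && python3 -m crank '[{"slide":[0,0,0.001],"angular":[0,0,0],"fingers":1},{"slide":[0,0,0],"angular":[0,0,0],"fingers":1}]'
python3 - <<'E'
from h import *
P=place(J,[[-.045,0,.227]])[0]; go(P,np.pi/2+J[2])
cv2.imwrite("pics/w2.png",manip.camera("wrist")[:,:,::-1])
E
```

```text
clock: 4.65
tool_pos: [0.4729, -0.1334, 0.2251]
tcp_rot: [[-0.99, -0.138, 0.001], [-0.138, 0.99, 0.001], [-0.001, 0.001, -1.0]]
ft_force: [-1.7, 2.2, 4.1]
opening: 0.181
grip_force: 26.2
clock: 4.85
tool_pos: [0.473, -0.1334, 0.2237]
tcp_rot: [[-0.99, -0.138, -0.001], [-0.138, 0.99, 0.001], [0.0, 0.001, -1.0]]
ft_force: [0.3, 3.0, 1.5]
opening: 0.18
grip_force: 25.8
turn [ 0.0007 -0.0004 -0.0012] shift [-0.0033 -0.0003 -0.0033] f [0.32 2.96 1.46] j [-16.  15. -32.  43.   0. -24.] op 0.18
```

View pics/w2.png

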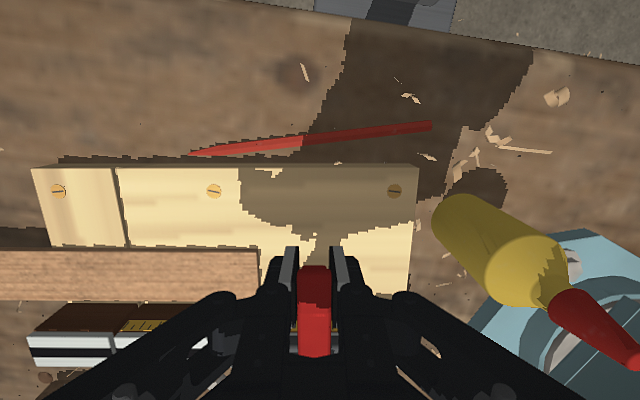

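The tab is pinched and nearly level at about (315, 290), with the neighbouring objects untouched. I'll press it down until it meets the carriage.

```bash
python3 -m crank '[{"slide":[0,0,0.0015],"angular":[0,0,0],"fingers":1},{"slide":[0,0,0],"angular":[0,0,0],"fingers":1}]'; python3 -m crank '[{"slide":[0,0,0.0015],"angular":[0,0,0],"fingers":1},{"slide":[0,0,0],"angular":[0,0,0],"fingers":1}]'
```

```text
clock: 5.1
tool_pos: [0.4729, -0.1334, 0.2226]
tcp_rot: [[-0.99, -0.138, -0.0], [-0.138, 0.99, 0.0], [0.0, 0.0, -1.0]]
ft_force: [-2.9, 3.8, 4.8]
opening: 0.183
grip_force: 26.2
clock: 5.3
tool_pos: [0.4729, -0.1334, 0.2222]
tcp_rot: [[-0.99, -0.138, 0.0], [-0.138, 0.99, 0.0], [-0.0, 0.0, -1.0]]
ft_force: [-5.5, 3.9, 15.5]
opening: 0.183
grip_force: 27.6
```

It's home, with 15 N and no further travel. Release and lift clear.

```bash
python3 -m crank '[{"slide":[0,0,0],"angular":[0,0,0],"fingers":0.3},{"slide":[0,0,0],"angular":[0,0,0],"fingers":0.1},{"slide":[0,0,-0.01],"angular":[0,0,0],"fingers":0},{"slide":[0,0,-0.03],"angular":[0,0,0],"fingers":0},{"slide":[0,0,-0.03],"angular":[0,0,0],"fingers":0},{"slide":[0,0,-0.03],"angular":[0,0,0],"fingers":0},{"slide":[0,0,0],"angular":[0,0,0],"fingers":0}]'
python3 - <<'E'
from h import *
c=manip.camera_info("wrist"); cv2.imwrite("pics/w3.png",manip.camera("wrist")[:,:,::-1])
J2=J
for a in(0,.05,.15):
    L=lambda r,h,y:[.012-r*np.cos(a)+h*np.sin(a), y,.07+r*np.sin(a)+h*np.cos(a)]
    print(a,proj(c,place(J,[L(.068,.006,-.008),L(.068,.006,.008),L(.068,-.002,.008)])).round(1).tolist())
go(place(J,[[-.0232,-.212,.26]])[0],J[2])
E
```

```text
clock: 6.0
tool_pos: [0.4748, -0.1343, 0.3255]
tcp_rot: [[-0.99, -0.138, 0.007], [-0.138, 0.99, -0.002], [-0.007, -0.003, -1.0]]
ft_force: [0.4, -0.0, 0.7]
opening: 0.501
grip_force: 0.0
0 [[307.0, 200.0], [328.3, 200.0], [327.8, 197.0]]
0.05 [[306.9, 201.8], [328.5, 201.8], [328.0, 198.2]]
0.15 [[306.7, 206.3], [328.9, 206.2], [328.4, 201.4]]
turn [1.5000e-03 5.2000e-03 1.5693e+00] shift [-0.2115  0.0241  0.0634] f [ 0.36 -0.27 -0.74] j [-16.   9. -25.  56.  -0. -24.] op 0.5
```

View pics/w3.png

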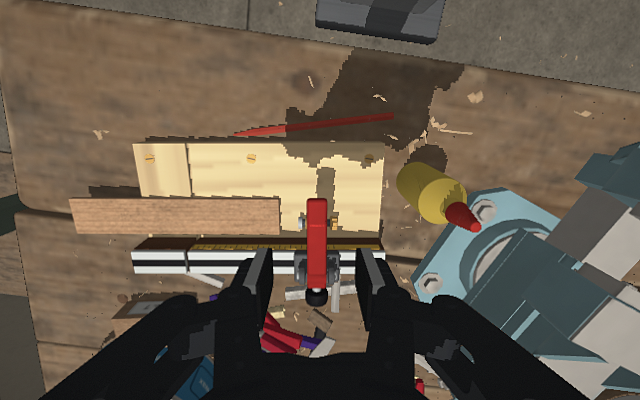

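The stop is fully down: its tab end is at row 199, against a predicted 200. Next I turn the tool 90° and go over the slip's tail.

```bash
python3 -m crank '[{"slide":[0,0,0],"angular":[0,0,0.1427],"fingers":-0.3},{"slide":[0,0,0],"angular":[0,0,0.1427],"fingers":-0.3},{"slide":[0,0,0],"angular":[0,0,0.1427],"fingers":-0.3},{"slide":[0,0,0],"angular":[0,0,0.1427],"fingers":-0.3},{"slide":[0,0,0],"angular":[0,0,0.1427],"fingers":-0.3},{"slide":[0,0,0],"angular":[0,0,0.1427],"fingers":-0.3},{"slide":[0,0,0],"angular":[0,0,0.1427],"fingers":-0.3},{"slide":[0,0,0],"angular":[0,0,0.1427],"fingers":-0.3}]' >/dev/null; python3 -m crank '[{"slide":[0,0,0],"angular":[0,0,0.1427],"fingers":-0.3},{"slide":[0,0,0],"angular":[0,0,0.1427],"fingers":-0.3},{"slide":[0,0,0],"angular":[0,0,0.1427],"fingers":-0.3},{"slide":[-0.045,0.008,0],"angular":[0,0,0],"fingers":-0.3},{"slide":[-0.045,0.008,0],"angular":[0,0,0],"fingers":-0.3},{"slide":[-0.045,0.008,0],"angular":[0,0,0],"fingers":-0.3},{"slide":[-0.045,0,0],"angular":[0,0,0],"fingers":-0.3},{"slide":[-0.0315,0,0],"angular":[0,0,0],"fingers":-0.3}]'; python3 -m crank '[{"slide":[0,0,0.02],"angular":[0,0,0],"fingers":-0.3},{"slide":[0,0,0.02],"angular":[0,0,0],"fingers":-0.3},{"slide":[0,0,0],"angular":[0,0,0],"fingers":-0.3}]'
python3 - <<'E'
from h import *
go(place(J,[[-.0232,-.212,.179]])[0],J[2])
c=manip.camera_info("wrist"); cv2.imwrite("pics/w4.png",manip.camera("wrist")[:,:,::-1])
s=[*place(J,[[-.0232,-.1346,0]])[0][:2],J[2]-.002]
print(proj(c,place(s,np.array([[18,99.5,24],[18,-99.5,24],[-18,-99.5,24],[-18,99.5,24]])/1e3)).round().tolist())
E
```

```text
clock: 7.65
tool_pos: [0.526, -0.3423, 0.3194]
tcp_rot: [[-0.138, 0.99, -0.002], [0.99, 0.138, 0.0], [0.0, -0.002, -1.0]]
ft_force: [0.5, 0.8, -0.3]
opening: 0.646
grip_force: 0.0
clock: 7.95
tool_pos: [0.5244, -0.3391, 0.2768]
tcp_rot: [[-0.138, 0.99, -0.006], [0.99, 0.138, 0.004], [0.005, -0.006, -1.0]]
ft_force: [-0.1, -0.4, -0.3]
opening: 0.645
grip_force: 0.0
turn [-0.0055 -0.0045 -0.001 ] shift [-0.0014  0.0028  0.0978] f [-0.09 -0.37 -0.26] j [-33.  25. -10.  56.  -0.  49.] op 0.65
[[350.0, -61.0], [341.0, 241.0], [296.0, 241.0], [290.0, -61.0]]
```

View pics/w4.png

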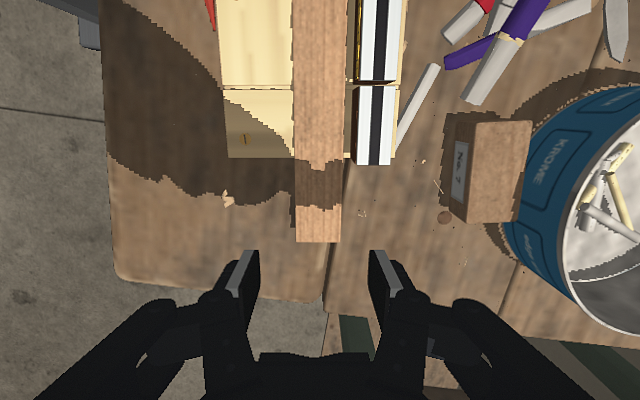

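The slip's tail is at (296–341, 242), as predicted, and the block is well clear. I'll descend and grip.

```bash
python3 -m crank '[{"slide":[-0.001,0.0025,0.03],"angular":[-0.004,-0.004,0],"fingers":-0.3},{"slide":[0,0,0.03],"angular":[0,0,0],"fingers":-0.3},{"slide":[0,0,0.025],"angular":[0,0,0],"fingers":-0.3},{"slide":[0,0,0.005],"angular":[0,0,0],"fingers":-0.3},{"slide":[0,0,0],"angular":[0,0,0],"fingers":-0.3},{"slide":[0,0,0],"angular":[0,0,0],"fingers":-0.3}]' 25
python3 - <<'E'
from h import *
go(place(J,[[-.0232,-.212,.179]])[0],J[2])
E
```

```text
clock: 8.6
tool_pos: [0.5298, -0.3409, 0.1926]
tcp_rot: [[-0.139, 0.99, 0.006], [0.99, 0.139, -0.005], [-0.006, 0.006, -1.0]]
ft_force: [0.5, -0.9, 0.4]
opening: 0.652
grip_force: 0.0
turn [0.0056 0.0055 0.    ] shift [ 0.0011 -0.0023  0.0136] f [ 0.53 -0.88  0.37] j [-33.  30. -14.  45.  -0.  49.] op 0.65
```

```bash
python3 -m crank '[{"slide":[0,-0.001,0.01],"angular":[0.002,0.002,0],"fingers":-0.3},{"slide":[0,0,0],"angular":[0,0,0],"fingers":-0.3},{"slide":[0,0,0],"angular":[0,0,0],"fingers":-0.3},{"slide":[0,0,0],"angular":[0,0,0],"fingers":-0.3}]'
python3 - <<'E'
from h import *
go(place(J,[[-.0232,-.212,.179]])[0],J[2])
E
```

```text
clock: 9.0
tool_pos: [0.5281, -0.3408, 0.1812]
tcp_rot: [[-0.139, 0.99, 0.003], [0.99, 0.139, -0.002], [-0.002, 0.002, -1.0]]
ft_force: [-0.9, 0.6, 0.2]
opening: 0.649
grip_force: 0.0
turn [ 0.0023  0.0022 -0.0002] shift [ 0.0007 -0.0007  0.0022] f [-0.86  0.59  0.16] j [-33.  30. -15.  44.  -0.  49.] op 0.65
```

```bash
python3 -m crank '[{"slide":[0,-0.0005,0.001],"angular":[0.002,0.002,0],"fingers":0},{"slide":[0,0,0],"angular":[0,0,0],"fingers":0.5},{"slide":[0,0,0],"angular":[0,0,0],"fingers":1},{"slide":[0,0,0],"angular":[0,0,0],"fingers":1},{"slide":[0,0,0],"angular":[0,0,0],"fingers":1},{"slide":[0,0,0],"angular":[0,0,0],"fingers":1}]' 25
python3 - <<'E'
from h import *
go(place(J,[[-.0232,-.212,.179]])[0],J[2])
E
```

```text
clock: 9.6
tool_pos: [0.5275, -0.3408, 0.1799]
tcp_rot: [[-0.139, 0.99, -0.0], [0.99, 0.139, -0.0], [-0.0, -0.0, -1.0]]
ft_force: [-0.4, -0.3, 1.6]
opening: 0.412
grip_force: 29.4
turn [-0.0001  0.0001 -0.0002] shift [ 0.0007 -0.0001  0.0009] f [-0.42 -0.26  1.57] j [-33.  31. -15.  44.  -0.  49.] op 0.41
```

Gripped: the opening reads about 35 mm. Now I move toward the fence (tool +y), feeling for contact.

```bash
python3 -m crank '[{"slide":[0,0.002,0],"angular":[0,0,0],"fingers":1},{"slide":[0,0.002,0],"angular":[0,0,0],"fingers":1},{"slide":[0,0,0],"angular":[0,0,0],"fingers":1},{"slide":[0,0,0],"angular":[0,0,0],"fingers":1}]'; python3 -m crank '[{"slide":[0,0.001,0],"angular":[0,0,0],"fingers":1},{"slide":[0,0,0],"angular":[0,0,0],"fingers":1}]';python3 -m crank '[{"slide":[0,0.0005,0],"angular":[0,0,0],"fingers":1},{"slide":[0,0,0],"angular":[0,0,0],"fingers":1}]'
```

```text
clock: 10.0
tool_pos: [0.5318, -0.3402, 0.18]
tcp_rot: [[-0.139, 0.99, 0.001], [0.99, 0.139, 0.0], [-0.0, 0.001, -1.0]]
ft_force: [0.3, 0.9, 1.5]
opening: 0.414
grip_force: 29.4
clock: 10.2
tool_pos: [0.5324, -0.3401, 0.1798]
tcp_rot: [[-0.139, 0.99, -0.0], [0.99, 0.139, -0.0], [-0.0, -0.0, -1.0]]
ft_force: [-1.9, 0.3, 0.7]
opening: 0.415
grip_force: 29.5
clock: 10.4
tool_pos: [0.5326, -0.3401, 0.1798]
tcp_rot: [[-0.139, 0.99, -0.001], [0.99, 0.139, -0.0], [-0.0, -0.001, -1.0]]
ft_force: [-3.3, -0.6, 1.8]
opening: 0.413
grip_force: 29.5
```

Fence contact at about 3 N. Now I slide along the fence (tool +x): first 12 mm, then small steps.

```bash
python3 -m crank '[{"slide":[0.003,0,0],"angular":[0,0,0],"fingers":1},{"slide":[0.003,0,0],"angular":[0,0,0],"fingers":1},{"slide":[0.003,0,0],"angular":[0,0,0],"fingers":1},{"slide":[0.002,0,0],"angular":[0,0,0],"fingers":1},{"slide":[0.001,0,0],"angular":[0,0,0],"fingers":1},{"slide":[0,0,0],"angular":[0,0,0],"fingers":1}]'; python3 -m crank '[{"slide":[0.0005,0,0],"angular":[0,0,0],"fingers":1},{"slide":[0.0005,0,0],"angular":[0,0,0],"fingers":1},{"slide":[0,0,0],"angular":[0,0,0],"fingers":1}]'
```

```text
clock: 11.0
tool_pos: [0.5309, -0.3287, 0.1801]
tcp_rot: [[-0.138, 0.99, -0.001], [0.99, 0.138, -0.002], [-0.002, -0.001, -1.0]]
ft_force: [-4.3, -3.6, 1.9]
opening: 0.416
grip_force: 29.5
clock: 11.3
tool_pos: [0.5308, -0.3279, 0.1801]
tcp_rot: [[-0.138, 0.99, -0.001], [0.99, 0.138, -0.002], [-0.002, -0.001, -1.0]]
ft_force: [-4.4, -4.9, 2.9]
opening: 0.414
grip_force: 29.5
```

```bash
python3 -m crank '[{"slide":[0,-0.0005,0],"angular":[0,0,0],"fingers":1},{"slide":[0,0,0],"angular":[0,0,0],"fingers":1}]'; for i in 1 2; do python3 -m crank '[{"slide":[0.0005,0,0],"angular":[0,0,0],"fingers":1},{"slide":[0.0005,0,0],"angular":[0,0,0],"fingers":1},{"slide":[0,0,0],"angular":[0,0,0],"fingers":1}]' | egrep 'pos|force'; done
```

```text
clock: 11.5
tool_pos: [0.5306, -0.3277, 0.18]
tcp_rot: [[-0.138, 0.99, -0.0], [0.99, 0.138, -0.001], [-0.001, -0.0, -1.0]]
ft_force: [-3.2, -3.0, 2.0]
opening: 0.412
grip_force: 29.5
tool_pos: [0.5305, -0.3265, 0.18]
ft_force: [-2.5, -3.9, 3.3]
grip_force: 29.5
tool_pos: [0.5303, -0.3255, 0.18]
ft_force: [-3.4, -4.5, 1.5]
grip_force: 29.5
```

```bash
for i in 1 2 3; do python3 -m crank '[{"slide":[0.0005,0,0],"angular":[0,0,0],"fingers":1},{"slide":[0.0005,0,0],"angular":[0,0,0],"fingers":1},{"slide":[0,0,0],"angular":[0,0,0],"fingers":1}]' | egrep 'pos|ft_force'; done
```

```text
tool_pos: [0.5302, -0.3245, 0.18]
ft_force: [-2.5, -4.6, 2.1]
tool_pos: [0.53, -0.3235, 0.18]
ft_force: [-3.3, -3.5, 2.0]
tool_pos: [0.5299, -0.3226, 0.18]
ft_force: [-4.0, -4.6, 1.5]
```

```bash
for i in 1 2; do python3 -m crank '[{"slide":[0.0005,0,0],"angular":[0,0,0],"fingers":1},{"slide":[0.0005,0,0],"angular":[0,0,0],"fingers":1},{"slide":[0,0,0],"angular":[0,0,0],"fingers":1}]' | egrep 'pos|ft_force'; done
```

```text
tool_pos: [0.5298, -0.3219, 0.1801]
ft_force: [-3.2, -5.4, 1.5]
tool_pos: [0.5298, -0.3215, 0.1801]
ft_force: [-4.2, -8.1, 0.2]
```

The foot is felt: the force is rising and motion has stopped. Add a touch more and hold.

```bash
python3 -m crank '[{"slide":[0.0005,0,0],"angular":[0,0,0],"fingers":1},{"slide":[0,0,0],"angular":[0,0,0],"fingers":1},{"slide":[0,0,0],"angular":[0,0,0],"fingers":1},{"slide":[0,0,0],"angular":[0,0,0],"fingers":1},{"slide":[0,0,0],"angular":[0,0,0],"fingers":1},{"slide":[0,0,0],"angular":[0,0,0],"fingers":1},{"slide":[0,0,0],"angular":[0,0,0],"fingers":1},{"slide":[0,0,0],"angular":[0,0,0],"fingers":1}]'
python3 - <<'E'
from h import *
o=manip.get_obs();p=o["tool_pos"]; print(place([0,0,-J[2]],[[p[0]-J[0],p[1]-J[1],0]]),place([0,0,-J[2]],[[*o["ft_force"][:2],0]]))
c=manip.camera_info("wrist"); im=manip.camera("wrist"); cv2.imwrite("pics/w5.png",im[:,:,::-1])
E
```

```text
clock: 14.4
tool_pos: [0.5298, -0.3213, 0.1801]
tcp_rot: [[-0.138, 0.99, -0.0], [0.99, 0.138, -0.004], [-0.004, -0.001, -1.0]]
ft_force: [-3.0, -9.7, -1.0]
opening: 0.412
grip_force: 29.3
[[-0.01812834 -0.19369976  0.        ]] [[-4.33762874 -9.1678431   0.        ]]
```

View pics/w5.png

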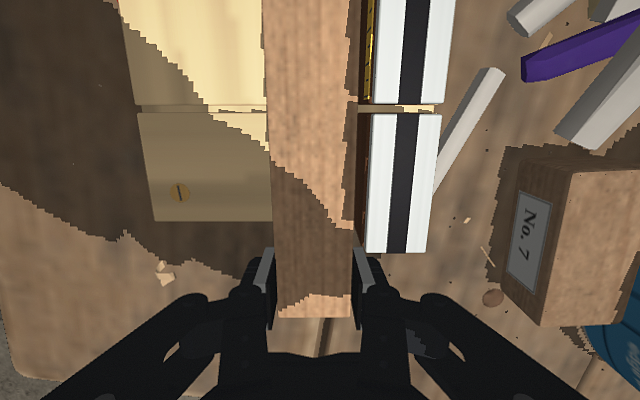

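The slip is flush (local x −18.1 mm) and bearing at roughly 5 N net, held for 0.7 s. I'll unload the arm partly, then let go evenly.

```bash
python3 -m crank '[{"slide":[-0.001,-0.0005,0],"angular":[0,0,0],"fingers":1},{"slide":[0,0,0],"angular":[0,0,0],"fingers":1}]';python3 -m crank '[{"slide":[-0.0005,-0.0003,0],"angular":[0,0,0],"fingers":1},{"slide":[0,0,0],"angular":[0,0,0],"fingers":1}]'
```

```text
clock: 14.65
tool_pos: [0.5296, -0.3218, 0.1801]
tcp_rot: [[-0.138, 0.99, 0.001], [0.99, 0.138, -0.002], [-0.002, 0.0, -1.0]]
ft_force: [-1.9, -6.4, 0.4]
opening: 0.411
grip_force: 29.3
clock: 14.85
tool_pos: [0.5296, -0.3219, 0.1801]
tcp_rot: [[-0.139, 0.99, 0.001], [0.99, 0.139, -0.001], [-0.002, 0.001, -1.0]]
ft_force: [0.1, -5.8, -0.1]
opening: 0.412
grip_force: 29.3
```

```bash
python3 -m crank '[{"slide":[0,0,0],"angular":[0,0,0],"fingers":0.1},{"slide":[0,0,0],"angular":[0,0,0],"fingers":0.0},{"slide":[0,0,0],"angular":[0,0,0],"fingers":-0.1},{"slide":[0,0,0],"angular":[0,0,0],"fingers":-0.2},{"slide":[0,0,0],"angular":[0,0,0],"fingers":-0.3},{"slide":[0,0,0],"angular":[0,0,0],"fingers":-0.3}]' ; python3 -m crank '[{"slide":[0,0,-0.01],"angular":[0,0,0],"fingers":-0.3},{"slide":[0,0,-0.02],"angular":[0,0,0],"fingers":-0.3},{"slide":[0,0,-0.04],"angular":[0,0,0],"fingers":-0.3},{"slide":[0,0,-0.04],"angular":[0,0,0],"fingers":-0.3},{"slide":[0,0,-0.04],"angular":[0,0,0],"fingers":-0.3},{"slide":[0,0,0],"angular":[0,0,0],"fingers":-0.3}]'
python3 - <<'E'
from h import *
go(place(J,[[-.045,0,.3255]])[0],J[2]+np.pi/2)
E
```

```text
clock: 15.45
tool_pos: [0.5291, -0.3213, 0.1798]
tcp_rot: [[-0.139, 0.99, 0.0], [0.99, 0.139, 0.0], [0.0, 0.0, -1.0]]
ft_force: [-0.4, -1.0, 0.3]
opening: 0.651
grip_force: 0.0
clock: 16.05
tool_pos: [0.531, -0.3226, 0.3373]
tcp_rot: [[-0.139, 0.99, 0.009], [0.99, 0.139, -0.006], [-0.007, 0.009, -1.0]]
ft_force: [0.9, 0.1, -0.2]
opening: 0.654
grip_force: 0.0
turn [ 1.3000e-03  1.2200e-02 -1.5711e+00] shift [0.0279 0.1951 0.0118] f [ 0.93  0.07 -0.19] j [-31.  22.  -6.  61.   0.  51.] op 0.65
```

```bash
python3 -m crank '[{"slide":[0.039,-0.0062,0],"angular":[0,0,0],"fingers":0},{"slide":[0.039,-0.0062,0],"angular":[0,0,0],"fingers":0},{"slide":[0.039,-0.0062,0],"angular":[0,0,0],"fingers":0},{"slide":[0.039,-0.0062,0],"angular":[0,0,0],"fingers":0},{"slide":[0.039,-0.0062,0],"angular":[0,0,0],"fingers":0},{"slide":[0,0,0],"angular":[0,0,-0.1428],"fingers":0},{"slide":[0,0,0],"angular":[0,0,-0.1428],"fingers":0},{"slide":[0,0,0],"angular":[0,0,-0.1428],"fingers":0}]' >/dev/null; python3 -m crank '[{"slide":[0,0,0],"angular":[0,0,-0.1428],"fingers":0},{"slide":[0,0,0],"angular":[0,0,-0.1428],"fingers":0},{"slide":[0,0,0],"angular":[0,0,-0.1428],"fingers":0},{"slide":[0,0,0],"angular":[0,0,-0.1428],"fingers":0},{"slide":[0,0,0],"angular":[0,0,-0.1428],"fingers":0},{"slide":[0,0,0],"angular":[0,0,-0.1428],"fingers":0},{"slide":[0,0,0],"angular":[0,0,-0.1428],"fingers":0},{"slide":[0,0,0],"angular":[0,0,-0.1428],"fingers":0}]' >/dev/null;  python3 -m crank '[{"slide":[0,0,0],"angular":[0,0,0],"fingers":0},{"slide":[0,0,0],"angular":[0,0,0],"fingers":0}]'
python3 - <<'E'
from h import *
c=manip.camera_info("wrist"); cv2.imwrite("pics/w6.png",manip.camera("wrist")[:,:,::-1])
for y in(-.0115,-.0195):
  for t in(0,):
    print(proj(c,place(J,[[0,y,.024],[-.036,y,.024]])).round(1).tolist())
go(place(J,[[-.048,0,.2235]])[0],J[2]+np.pi/2)
E
```

```text
clock: 17.85
tool_pos: [0.4712, -0.1326, 0.33]
tcp_rot: [[-0.991, -0.135, 0.0], [-0.135, 0.991, 0.0], [-0.0, 0.0, -1.0]]
ft_force: [-0.1, -0.1, -0.4]
opening: 0.498
grip_force: 0.0
[[302.2, 242.6], [301.6, 208.1]]
[[294.2, 242.6], [293.3, 208.1]]
turn [ 0.      0.     -0.0032] shift [-0.0019 -0.0014  0.1065] f [-0.    0.33  0.34] j [-16.   9. -25.  57.   0. -24.] op 0.5
```

View pics/w6.png

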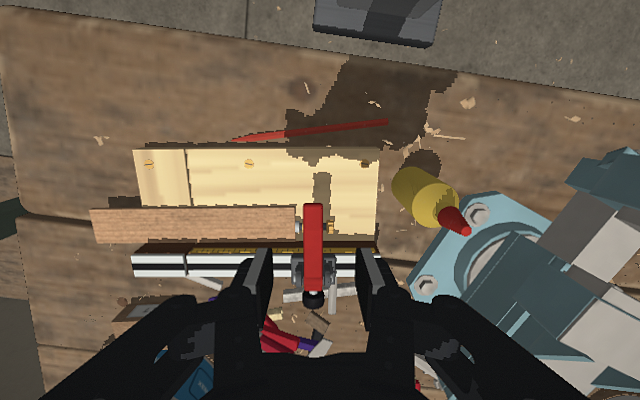

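The slip's nose is at (296, 225) on the foot, flush with the fence, and nothing else has moved. I'll descend on the tab and pinch it.

```bash
python3 -m crank '[{"slide":[-0.002,-0.0014,0.03],"angular":[0,0,-0.003],"fingers":0},{"slide":[0,0,0.03],"angular":[0,0,0],"fingers":0},{"slide":[0,0,0.03],"angular":[0,0,0],"fingers":0},{"slide":[0,0,0.014],"angular":[0,0,0],"fingers":0},{"slide":[0,0,0],"angular":[0,0,0],"fingers":0},{"slide":[0,0,0],"angular":[0,0,0],"fingers":0},{"slide":[0,0,0],"angular":[0,0,0],"fingers":0}]' 20
python3 - <<'E'
from h import *
go(place(J,[[-.048,0,.2235]])[0],J[2]+np.pi/2)
E
```

```text
clock: 18.6
tool_pos: [0.4742, -0.1339, 0.2271]
tcp_rot: [[-0.99, -0.141, 0.002], [-0.141, 0.99, -0.001], [-0.002, -0.001, -1.0]]
ft_force: [-0.7, -0.3, -0.6]
opening: 0.499
grip_force: 0.0
turn [-0.0008  0.0018  0.0021] shift [0.0009 0.0004 0.0036] f [-0.66 -0.26 -0.64] j [-16.  15. -32.  43.   0. -24.] op 0.5
```

```bash
python3 -m crank '[{"slide":[0.0005,0,0.002],"angular":[0,0,0.002],"fingers":0.3},{"slide":[0,0,0],"angular":[0,0,0],"fingers":1},{"slide":[0,0,0],"angular":[0,0,0],"fingers":1},{"slide":[0,0,0],"angular":[0,0,0],"fingers":1},{"slide":[0,0,0],"angular":[0,0,0],"fingers":1},{"slide":[0,0,0],"angular":[0,0,0],"fingers":1}]' 25
```

```text
clock: 19.2
tool_pos: [0.4732, -0.1335, 0.2245]
tcp_rot: [[-0.99, -0.14, 0.001], [-0.14, 0.99, 0.001], [-0.001, 0.001, -1.0]]
ft_force: [-0.5, 3.6, 7.0]
opening: 0.184
grip_force: 26.5
```

```bash
python3 -m crank '[{"slide":[-0.001,0,-0.012],"angular":[0,0,0],"fingers":1},{"slide":[-0.003,0,-0.0107],"angular":[0,0,0],"fingers":1},{"slide":[-0.005,0,-0.01],"angular":[0,0,0],"fingers":1},{"slide":[-0.0068,0,-0.0089],"angular":[0,0,0],"fingers":1},{"slide":[-0.0082,0,-0.0074],"angular":[0,0,0],"fingers":1},{"slide":[-0.0094,0,-0.0058],"angular":[0,0,0],"fingers":1},{"slide":[-0.0104,0,-0.004],"angular":[0,0,0],"fingers":1},{"slide":[-0.0109,0,-0.002],"angular":[0,0,0],"fingers":1}]'; python3 -m crank '[{"slide":[-0.005,0,0],"angular":[0,0,0],"fingers":1},{"slide":[0,0,0],"angular":[0,0,0],"fingers":1},{"slide":[0,0,0],"angular":[0,0,0],"fingers":1}]'
```

```text
clock: 20.0
tool_pos: [0.5266, -0.1259, 0.285]
tcp_rot: [[-0.99, -0.14, -0.003], [-0.14, 0.99, -0.0], [0.003, 0.0, -1.0]]
ft_force: [-5.7, 2.5, -3.3]
opening: 0.183
grip_force: 24.9
clock: 20.3
tool_pos: [0.5325, -0.1251, 0.2853]
tcp_rot: [[-0.99, -0.14, -0.0], [-0.14, 0.99, 0.0], [0.0, 0.0, -1.0]]
ft_force: [-3.4, 3.7, 0.9]
opening: 0.18
grip_force: 25.5
```

The stop is up at about 1.57 rad. Release, lift and check.

```bash
python3 -m crank '[{"slide":[0,0,0],"angular":[0,0,0],"fingers":0.3},{"slide":[0,0,0],"angular":[0,0,0],"fingers":0},{"slide":[0,0,0],"angular":[0,0,0],"fingers":0},{"slide":[0,0,-0.02],"angular":[0,0,0],"fingers":0},{"slide":[0,0,-0.03],"angular":[0,0,0],"fingers":0},{"slide":[0,0,-0.03],"angular":[0,0,0],"fingers":0},{"slide":[0,0,0],"angular":[0,0,0],"fingers":0},{"slide":[0,0,0],"angular":[0,0,0],"fingers":0}]'
python3 - <<'E'
from h import *
c=manip.camera_info("wrist"); im=manip.camera("wrist")
cv2.imwrite("pics/w7.png",im[:,:,::-1])
for y in(-.0155,-.2155): print(proj(c,place(J,[[0,y,.024],[-.036,y,.024]])).round(1).tolist())
for a in(1.2,1.4,1.6):
    L=lambda r,h:[.012-r*np.cos(a)+h*np.sin(a), 0,.07+r*np.sin(a)+h*np.cos(a)]
    print(a,proj(c,place(J,[L(.068,.006),L(.068,-.002)])).round(0).tolist())
E
```

```text
clock: 21.1
tool_pos: [0.5326, -0.1257, 0.3655]
tcp_rot: [[-0.99, -0.14, 0.002], [-0.14, 0.99, -0.001], [-0.002, -0.001, -1.0]]
ft_force: [-0.4, 0.1, -0.8]
opening: 0.498
grip_force: 0.0
[[300.7, 173.3], [300.3, 138.1]]
[[109.9, 173.4], [102.8, 138.4]]
1.2 [[317.0, 196.0], [317.0, 185.0]]
1.4 [[317.0, 216.0], [317.0, 205.0]]
1.6 [[317.0, 234.0], [317.0, 224.0]]
```

View pics/w7.png

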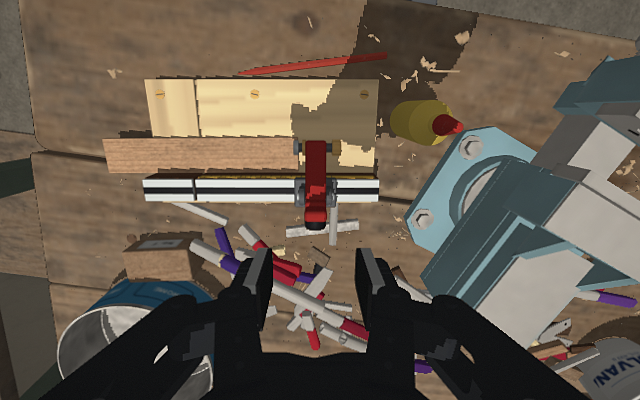

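The stop is up, with its tab edge at row 224 (about 1.5–1.6 rad). The slip lies flush from (104, 138–173) to (300, 138–173), where it was gauged, and the glue, pencil and block are in place.

```bash
python3 -c "
from cell import manip; print(manip.sign_off())"
```

```text
the job is handed in; nothing more can be done
None
```

I flipped the stop down, held the slip flush on the gauge foot at about 5 N (estimated) for 0.7 s, released it there, flipped the stop back up and handed in at about 21 s; the sign-off gave no verdict.

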